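# Slide the adapter plate under the leaf spring of the bonding jig

## Task

The adapter plate rides on the sprung bed of the jig, too high to go under the bridge. With closed fingertips press the plate hard down until the bed bottoms, and keep it pressed while you slide it under the bridge and its leaf spring, all the way home against the end stop. Do not pick the plate up, do not touch the leaf spring with the fingers, leave the things round about where they are, and move clear when done.

Things in the scene. Friction and masses are not known exactly. Their poses are not given: they have to be found in the camera images.
- jig: Jig fixed to the bench: grey base 228 x 110 x 10 mm, two aluminium side rails (channel 63 mm wide, rails 9 mm thick, tops 32 mm above the bench). Origin on the bench surface on the channel's centre line; its x axis is the slide direction, z up. The sprung black bed runs from x = -118 to +46 mm; beyond the bridge lies a fixed steel bed, 18.5 mm high, with a lead-in ramp.
- bed (a joint): How far the sprung bed is pressed down (m): 0 is up (its top 29 mm above the bench), 0.010 bottomed (19 mm, plate top then 27 mm). It goes straight down without tilting; its springs need 9 N to start and 15 N at the bottom, the plate's 2 to 3 N weight helping. The plate passes under the bridge only with the bed at or nearly at the bottom.
- bed_top (a point): Centre of the top face of the sprung bed, 36 mm behind the jig origin; z up.
- leaf: The leaf spring, a 30 mm wide steel tongue hinged to the bridge and sloping down in the slide direction; its tip rests about 23.5 mm above the bench and presses on a plate below with 5 to 8 N. Origin at its root under the bridge's far edge, x along the slide direction.
- plate: Loose aluminium adapter plate, 120 (x) x 60 (y) x 8 mm, 0.25 kg, nose (+x end) bevelled 4 mm on top. Origin at the centre of its underside, x in the slide direction, z up. Its steel boss (36 mm across, 8 mm high, square pyramid head on it, 21 mm high in all) stands at x = -2 mm. Starts on the raised bed, nose 15 to 45 mm short of the bridge. Home, its origin is at jig x = +28 mm.
- plate_land (a point): Centre of the top face of the plate's bare landing behind the boss (40 mm long, 60 mm wide, plate x = -60 to -20 mm), where fingertips can press; 40 mm behind the plate's origin, 8 mm above its underside. Fingers on it can push against the boss. Left alone at home the plate is clamped by the springs and may lean up to about 4 degrees.
- spare: Bystander: spare round adapter, 54 mm across, 28 mm high, origin at the centre of its underside, beside the jig.
- glue: Bystander: amber glue jar, 60 mm across, 65 mm high, beside the jig; origin at the underside.
- tape: Bystander: white tape roll lying flat, 72 mm across, 22 mm high, beside the jig; origin at the underside.
- brush: Bystander: brush lying on the bench.
- squirt: Bystander: blue bottle with a long spout, 84 mm across, 220 mm high; origin at the underside.
- cup: Bystander: white cup, 76 mm across, 85 mm high; origin at the underside.
- driver: Bystander: screwdriver lying on the bench.
- bridge (a point): Middle of the lower front edge of the dark steel bridge across the channel: jig x = +50 mm, 28.5 mm above the bench. The bridge is 10 mm deep, its top 34.5 mm above the bench, with a leaf clamp block to 44.5 mm.
- stop (a point): Middle of the end stop's face, jig x = +88 mm, 19 mm above the bench; the stop block is 12 mm thick, its top 32 mm above the bench.
Not all that is in view belongs to the job. What is shaped like the plate but black or orange is not meant.

How it is judged (in metres and radians):
On the way, in this order (a step that is already met when the one before it is completed fails the run):
1. the fingers press the plate and bed down before the plate goes under the bridge (value of joint bed above 0.0075 m and x of plate in the frame of jig below 0 m and contact force between the fingers and plate above 4 N), for 0.05 s.
2. the plate passes under the leaf spring with the fingers still pressing it down (x of plate in the frame of jig between 0.01 and 0.023 m and value of joint bed above 0.008 m and contact force between the fingers and plate above 4 N), for 0.05 s.
At the end, for the whole second after the job is handed in: The plate lies at rest in the channel, its nose under the bridge and leaf spring and within 4 mm of the end stop, straight within 4 mm and leaning less than 7 degrees, the bed still held down under it by at least 4 mm (x of plate in the frame of jig between 0.024 and 0.031 m and y of plate in the frame of jig between -0.004 and 0.004 m and z of plate in the frame of jig below 0.026 m and angle between the x axis of plate and the x axis of jig, either way round below 0.12 rad and angle between plate's own z axis and vertical below 0.12 rad and value of joint bed above 0.004 m and linear speed of plate below 0.01 m/s); the robot touches nothing.
It fails at once if the plate is lifted more than 10 mm off the bed or tipped (z of plate in the frame of jig above 0.039 m or angle between plate's own z axis and vertical above 0.25 rad).
It fails at once if the fingers push on the leaf spring (contact force between the fingers and leaf above 1 N).
It fails at once if a bystander is moved more than 25 mm (distance of any of spare, glue, tape, brush, squirt, cup, driver from where it was at the start of the episode above 0.025 m).
It also fails if it takes over 43 s, if anything falls off the work surface, if the arm or the gripper's body presses on something with over 40 N, if the wrist force passes 120 N, or if a joint passes its speed limit or range.

## Robot

A 6-joint arm with a two-finger parallel gripper is mounted at the origin on the work surface. World frame = base frame: x ahead of the robot, y to its left, z up, the work surface at z = 0. Lengths are in m, angles in degrees, forces in N, time in s.
With the tool pointing down it reaches from about 0.4 to 0.825 m from the base axis. Payload 7 kg.
Tool frame: the origin (TCP) lies at the very end of the fingers, on their centre line; the grasp point (between the pads) lies 19 mm behind it; x points along the fingers, z is the direction in which the jaws open and shut, and the axes are right-handed (so a half turn about x gives the same grasp; the last joint's range is limited). The gripper opens to 88 mm and grips with 3 to 60 N. Pads are 19 mm wide; open, the fingers measure 130 mm over their backs; the gripper's body (78 mm by 193 mm) begins 47 mm behind the grasp point.
Start: joints at [-52.076, 20.546, 0.682, 0, -70.136, -16.507], TCP at [0.246, -0.628, 0.227] pointing down, gripper open.
Joint ranges: [-176.03, 176.03], [-82.01, 121.73], [-58.28, 71.71], [-173.87, 95.51], [-174.79, -0.11], [-173.66, 173.66]. Speed limits (degrees/s): [136.94, 136.94, 172.46, 180, 180, 180].

## Interface

Orientations are given as [roll, pitch, yaw] about the fixed x, y, z axes, in that order (R = Rz(yaw) Ry(pitch) Rx(roll)).
In Python, from plant import * gives the robot as it stands.
- The arm moves only by the tool arm_command, never from a script. Its argument "commands" is one flat list of numbers, 5 for each row, row after row: the shift along the tool's x, y, z in mm, then the turn about the tool's x in degrees, then the opening in per cent of the stroke, from 0 (shut) to 100 (fully open). A call has 1 to 5 rows; each row shifts and turns the pose as measured when the row begins, along the tool's axes as they then stand; what a row does not reach is not made up. A row lasts 1/8 s, in which the tool goes at most 62.5 mm and 10.7 degrees, less where a joint would pass 70% of its speed; a pose out of reach is approached as far as the arm can. A call is refused whole if a number of a shift passes 62.5 or a number of a turn 10.7, either way. A call with a gripper value outside its range is refused whole. The fingers move at their own pace and stop on an object; the grip force is fixed at half the most. Time passes only in rows, so rows that do not move let the fingers close. It gives the time, the measured TCP pose, the force and the opening at its end, in the units of the state.
- get_obs(): the state, without advancing time (a new reading comes with each control period).
- snapshot(name): name is "side" or "top" or "wrist"; returns a dict with "frame" (480x640x3 uint8, blue, green, red), "fov_y" (degrees; the focal length in pixels is half the picture's height over the tangent of half this angle, whatever the lens; pixels are square), "cx", "cy" (the principal point, pixels), "world_to_cam" (4x4, takes a point from world to camera coordinates). Camera axes: x right, y up, looking along -z (the intrinsics and any distortion apply to the point x, -y, -z); pixel columns grow to the right and rows downward; lengths in m; the calibration is good to about 2 mm. The wrist camera is an equidistant fisheye: a pixel r from the principal point sees the ray r / f radians off the axis. A picture is of the moment at which its call begins. There is no depth.
- close_job(): hands the job in, once; it reports no verdict.
The state is a dict: "clock": time; "joint_pos": joint angles; "qvel": joint speeds; "tau": joint torques, N m; "tool_pos": TCP position; "orientation": TCP orientation; "force": force on the tool from outside, world axes, zero at the start; "moment": the same for the moment, N m; "opening": finger opening in m.
Only numpy, scipy, OpenCV 4.12 (cv2) and the standard library are available. Lean on these libraries where they do the work, as an engineer would, in place of code of your own. Each camera call takes 0.05 s, during which the arm holds its last target. There are 200 camera calls.

## Working session

There is one attempt and no reset: what is moved stays moved. The work goes in short steps, Python scripts to look and compute and a tool call to move; the robot and the scene stay as the last step left them, time stands still between calls to the robot, and variables do not carry over. Pictures are saved under pics/ and viewed, about 8 in all and at most 12, crops included, and the job is handed in when it is done.

Besides the shell and the picture viewer there is one more tool, called after ">>>" as a command line: name --argument value ..., lists and objects as JSON in quotes. arm_command: Moves the arm, as the interface text tells. Its arguments: {"type":"object","properties":{"commands":{"type":"array"}},"required":["commands"]}

```bash
mkdir -p pics; python3 - <<'E'
from plant import *
import cv2
print(get_obs())
for n in("top","side"):
    s=snapshot(n); cv2.imwrite(f"pics/{n}0.png",s["frame"]); print(n,s["fov_y"],s["cx"],s["cy"],s["world_to_cam"])
E
```

```text
{'clock': 0.0, 'joint_pos': array([-5.20766736e+01,  2.05915064e+01,  6.33818350e-01, -2.14961489e-02,
       -7.01347911e+01, -1.65062410e+01]), 'qvel': array([-0.06075956,  0.02337223,  0.02785074, -0.07255337, -0.03991324,
       -0.00429064]), 'tau': array([-7.79694947e-04, -5.82713628e+01,  2.93061000e+01,  6.99689358e+00,
        6.90556102e-03, -1.58776083e-04]), 'tool_pos': array([ 0.24627788, -0.62794488,  0.22561789]), 'orientation': array([  4.18187018,  89.90533807, 115.5916347 ]), 'force': array([-0.89131476,  0.21387148, -0.57124332]), 'moment': array([-0.0433515 ,  0.00921474, -0.02439429]), 'opening': 0.08759559249675095}
top 56.64076172833619 330.13060077217654 240.82377300514895 [[-0.02745676 -0.99942205  0.02004247  0.02278736]
 [ 0.9851709  -0.02365731  0.16993712 -0.53083874]
 [-0.16936475  0.02441118  0.98525107 -0.90656609]
 [ 0.          0.          0.          1.        ]]
side 43.67040432643021 333.7197506716718 238.4811379597384 [[-0.76445411 -0.64461708 -0.00887341  0.42997873]
 [ 0.30455099 -0.37323127  0.87632592 -0.2163796 ]
 [-0.56820649  0.66720854  0.48163694 -0.99604919]
 [ 0.          0.          0.          1.        ]]
```

View pics/top0.png

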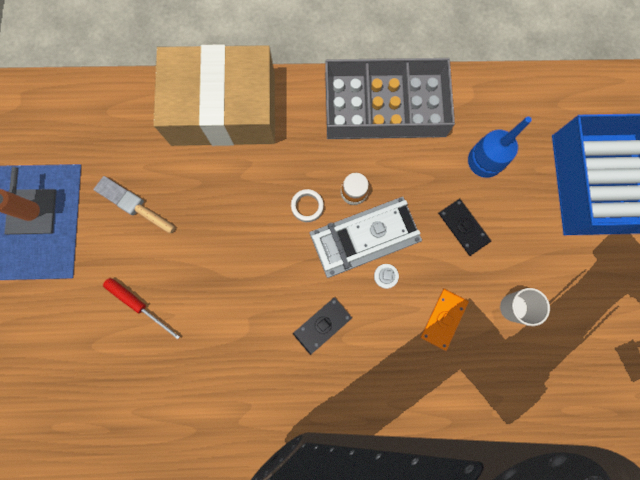

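View pics/side0.png

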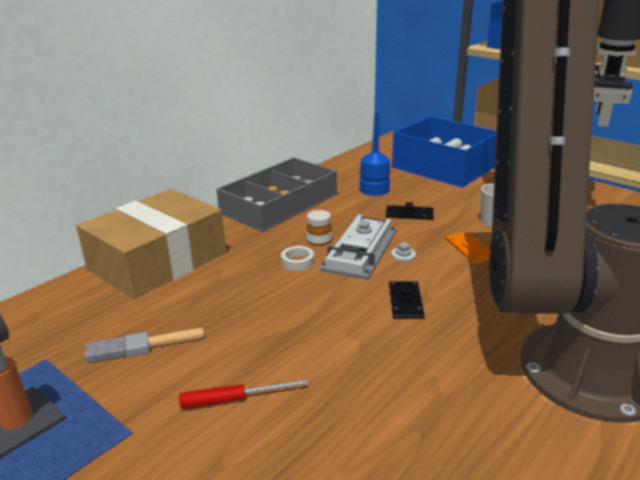

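The top view shows the jig at about (367,237), with its bridge to the left at about (337,245), so the slide goes left (+y). The boss is at (378,228), the jar at (355,188), the tape at (307,205) and the spare at (386,276). I'll enlarge the jig area.

```bash
python3 - <<'E'
import cv2
f=cv2.imread("pics/top0.png")[185:290,298:438]
cv2.imwrite("pics/topc.png",cv2.resize(f,None,fx=5.7,fy=5.7,interpolation=cv2.INTER_CUBIC))
E
```

```text
(no output)
```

View pics/topc.png

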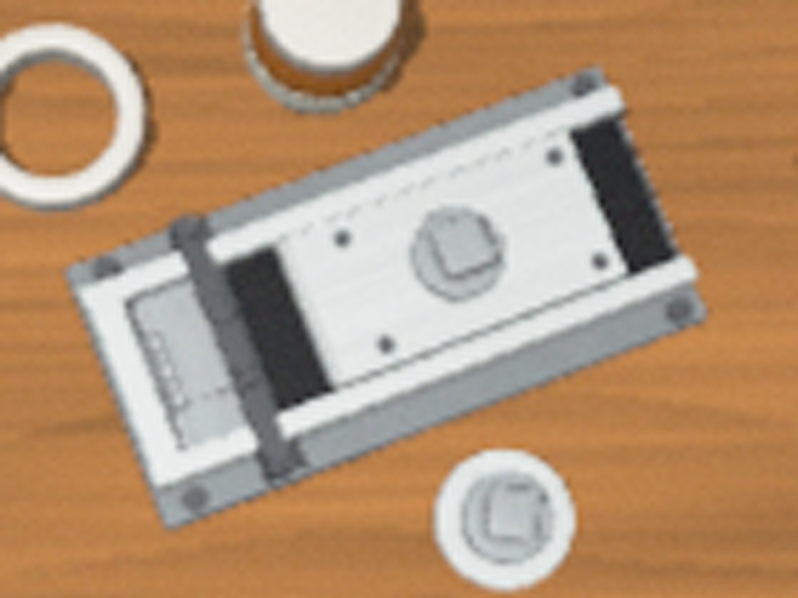

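```bash
cat >h.py <<'E'
import numpy as np
def ray(s,u,v,z):
    f=240/np.tan(np.radians(s["fov_y"]/2)); M=np.array(s["world_to_cam"]); R,t=M[:3,:3],M[:3,3]
    c=-R.T@t; d=R.T@np.array([(u-s["cx"])/f,-(v-s["cy"])/f,-1]); return c+d*(z-c[2])/d[2]
E
python3 - <<'E'
from plant import *
from h import *
s=snapshot("top")
P={}
for n,u,v,z in [("bFL",68,270,.01),("bFR",168,527,.01),("bNR",707,318,.01),("bNL",600,68,.01),
 ("stopA",130,300,.032),("stopB",185,450,.032),("plRL",572,130,.037),("plRR",628,272,.037),("plNL",280,245,.033),("plNR",330,390,.033),("boss",458,254,.045),("brNearL",205,220,.0345),("brNearR",300,470,.0345),("spare",505,520,.028),("jar",330,20,.065)]:
    P[n]=ray(s,298+(u+.5)/5.7-.5,185+(v+.5)/5.7-.5,z); print(n,P[n].round(4))
a=(P["bFL"]+P["bFR"]-P["bNR"]-P["bNL"])[:2]
b=(P["bNL"]+P["bFL"]-P["bFR"]-P["bNR"])[:2]
print("len",np.hypot(*a)/2,"wid",np.hypot(*b)/2)
x=a/np.hypot(*a); print("yaw",np.degrees(np.arctan2(x[1],x[0])),"yaw2",np.degrees(np.arctan2(-b[0],b[1]))); 
c=sum(P[k][:2] for k in("bFL","bFR","bNR","bNL"))/4; y=np.array([-x[1],x[0]])
print("base centre",c)
for k,p in P.items(): print(k,"rel",(np.array([x,y])@(p[:2]-c)*1000).round(1))
E
```

```text
bFL [0.5584 0.0535 0.01  ]
bFR [0.4571 0.0172 0.01  ]
bNR [ 0.5334 -0.1955  0.01  ]
bNL [ 0.6351 -0.1592  0.01  ]
stopA [0.542  0.0297 0.032 ]
stopB [0.484  0.0103 0.032 ]
plRL [ 0.6034 -0.1417  0.037 ]
plRR [ 0.5474 -0.1601  0.037 ]
plNL [ 0.5618 -0.0281  0.033 ]
plNR [ 0.5054 -0.0451  0.033 ]
boss [ 0.5543 -0.0945  0.045 ]
brNearL [5.719e-01 3.000e-04 3.450e-02]
brNearR [ 0.4751 -0.0326  0.0345]
spare [ 0.4549 -0.1099  0.028 ]
jar [ 0.6409 -0.0477  0.065 ]
len 0.2260162984566808 wid 0.10778695560783111
yaw 109.78088300916686 yaw2 -70.28536853393265
base centre [ 0.54600963 -0.07100735]
bFL rel [113.  -53.8]
bFR rel [113.   53.8]
bNR rel [-112.9   54. ]
bNL rel [-113.1  -54. ]
stopA rel [ 96.1 -30.3]
stopB rel [97.5 30.8]
plRL rel [-85.9 -30.1]
plRR rel [-84.3  28.9]
plNL rel [ 35.  -29.3]
plNR rel [38.1 29.5]
boss rel [-24.9   0.1]
brNearL rel [ 58.4 -48.5]
brNearR rel [60.1 53.7]
spare rel [-5.7 98.9]
jar rel [-10.2 -97.2]
```

```bash
cat >>h.py <<'E'
from scipy.spatial.transform import Rotation as Ro
yaw=np.radians(109.75); jx=np.array([np.cos(yaw),np.sin(yaw),0]); jy=np.array([-jx[1],jx[0],0])
J0=np.array([.5460,-.0710,0])+.009*jx
def tool(o): return Ro.from_euler("xyz",o["orientation"],degrees=True).as_matrix()
def rep(o,tx,ty,tz):
    "shift in tool mm to jig-frame target (mm)"
    R=tool(o); p=J0+(jx*tx+jy*ty)/1000+np.array([0,0,tz/1000])
    q=np.array([jx,jy,[0,0,1]])@(o["tool_pos"]-J0)*1000
    zz=R[:,2]; e=np.degrees(np.arctan2(R[:,2]@jx,R[:,2]@jy)); e=(e+90)%180-90
    print("t",round(o["clock"],2),"jig pos",q.round(1),"F jig",(np.array([jx,jy,[0,0,1]])@o["force"]).round(1),"open",round(o["opening"],3))
    print("axes in jig\n",(np.array([jx,jy,[0,0,1]])@R).round(3),"\nturn err",round(e,1),"shift tool",(R.T@(p-o["tool_pos"])*1000).round(1),"J6",o["joint_pos"][5].round(1))
E
python3 - <<'E'
from plant import *
from h import *
rep(get_obs(),-64,0,120)
E
```

```text
t 0.15 jig pos [-432.   470.3  225.8] F jig [-0.1 -0.   0.5] open 0.088
axes in jig
 [[ 0.001 -0.029  1.   ]
 [ 0.     1.     0.029]
 [-1.     0.     0.001]] 
turn err 88.3 shift tool [ 106.2 -480.8  354.1] J6 -16.5
```

>>> arm_command --commands '[0,0,0,10.2,0,0,0,0,10.2,0,0,0,0,10.2,0,0,0,0,10.2,0,0,0,0,10.2,0]'

```text
clock: 0.78
tool_pos: [0.2459, -0.6271, 0.2237]
orientation: [58.0, 89.7, 116.8]
force: [-0.2, -0.2, -0.0]
opening: 0.0433
```

>>> arm_command --commands '[0,0,0,10.2,0,0,0,0,10.2,0,0,0,0,10.2,0,0,0,0,10.2,0,0,0,0,0,0]'

```text
clock: 1.4
tool_pos: [0.2455, -0.6261, 0.2216]
orientation: [100.0, 89.5, 116.7]
force: [-0.3, -0.8, -0.3]
opening: 0.0007
```

```bash
python3 - <<'E'
from plant import *
from h import *
rep(get_obs(),-64,0,120)
E
```

```text
t 1.4 jig pos [-429.9  470.4  221.6] F jig [-0.6  0.5 -0.3] open 0.001
axes in jig
 [[ 0.009  0.999 -0.054]
 [ 0.001 -0.054 -0.999]
 [-1.     0.009 -0.002]] 
turn err 3.1 shift tool [104.3 389.7 450.3] J6 -111.2
```

>>> arm_command --commands '[0,35,40,-3.1,0,0,35,40,0,0,0,35,40,0,0,0,35,40,0,0,0,35,40,0,0]'

```text
clock: 2.02
tool_pos: [0.3759, -0.3902, 0.2208]
orientation: [100.9, 89.4, 121.9]
force: [1.6, -0.2, 0.7]
opening: 0.0003
```

>>> arm_command --commands '[0,35,40,0,0,0,35,40,0,0,0,35,40,0,0,0,35,40,0,0,0,0,0,0,0]'

```text
clock: 2.65
tool_pos: [0.4775, -0.1921, 0.2228]
orientation: [88.2, 89.4, 110.9]
force: [0.2, -0.8, 1.1]
opening: 0.0004
```

```bash
python3 - <<'E'
from plant import *
from h import *
rep(get_obs(),-64,0,90)
E
```

```text
t 2.65 jig pos [-99.8 105.4 222.8] F jig [-0.8  0.   1.1] open 0.0
axes in jig
 [[ 0.01   0.999  0.051]
 [ 0.     0.051 -0.999]
 [-1.     0.01   0.   ]] 
turn err -2.9 shift tool [133.1  29.1 107. ] J6 -156.7
```

J6 is close to its limit, so I'll take the half-turned equivalent. That's a turn of about -177° at this height.

>>> arm_command --commands '[0,0,0,-10.5,0,0,0,0,-10.5,0,0,0,0,-10.5,0,0,0,0,-10.5,0,0,0,0,-10.5,0]'

```text
clock: 3.28
tool_pos: [0.4762, -0.1931, 0.2225]
orientation: [40.5, 89.4, 116.9]
force: [0.1, 0.7, -0.9]
opening: 0.0008
```

>>> arm_command --commands '[0,0,0,-10.5,0,0,0,0,-10.5,0,0,0,0,-10.5,0,0,0,0,-10.5,0,0,0,0,-10.5,0]'

```text
clock: 3.9
tool_pos: [0.4739, -0.1962, 0.2222]
orientation: [-7.2, 89.4, 122.9]
force: [-1.0, 0.7, -0.5]
opening: 0.0005
```

>>> arm_command --commands '[0,0,0,-10.5,0,0,0,0,-10.5,0,0,0,0,-10.5,0,0,0,0,-10.5,0,0,0,0,-10.5,0]'

```text
clock: 4.53
tool_pos: [0.4716, -0.1992, 0.2219]
orientation: [-56.1, 89.3, 127.7]
force: [1.1, -0.0, 0.1]
opening: 0.0004
```

```bash
python3 - <<'E'
from plant import *
from h import *
rep(get_obs(),-64,0,90)
E
```

```text
t 4.53 jig pos [-104.6  113.4  221.9] F jig [-0.4 -1.   0.1] open 0.0
axes in jig
 [[ 0.011 -0.962  0.274]
 [ 0.004  0.274  0.962]
 [-1.    -0.009  0.006]] 
turn err 15.9 shift tool [131.9 -68.9 -98.7] J6 5.4
```

>>> arm_command --commands '[0,0,0,-8,0,0,0,0,-7,0,0,-14,-38,0,0,20,-14,-38,0,0,30,-13,-38,0,0]'

```text
clock: 5.15
tool_pos: [0.565, -0.1244, 0.1741]
orientation: [-101.7, 89.5, 98.6]
force: [0.8, 0.4, -0.4]
opening: 0.0007
```

```bash
python3 - <<'E'
from plant import *
from h import *
import cv2
rep(get_obs(),-64,0,90)
s=snapshot("wrist"); cv2.imwrite("pics/w1.png",s["frame"])
E
```

```text
t 5.15 jig pos [-6.570e+01  1.000e-01  1.741e+02] F jig [ 0.1 -0.9 -0.4] open 0.001
axes in jig
 [[ 0.009 -1.    -0.01 ]
 [-0.002 -0.01   1.   ]
 [-1.    -0.009 -0.002]] 
turn err -0.6 shift tool [84.1 -0.9  0. ] J6 14.0
```

View pics/w1.png

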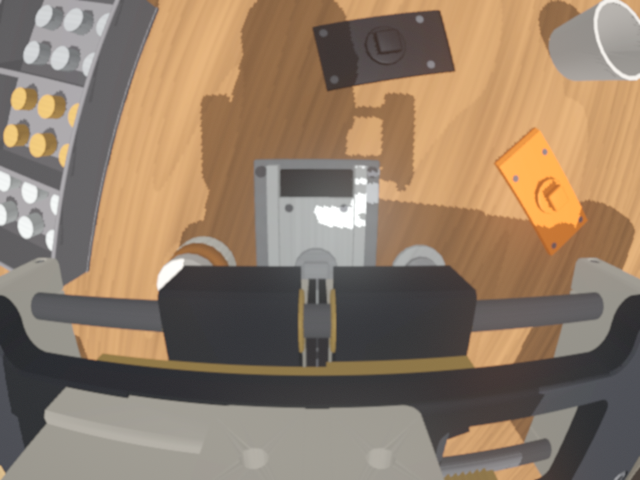

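Wrist view: the jig is centred under the closed fingers. The boss is at about (316,262), the plate's rear edge at row 196 (x 279–353), and the bed's rear edge at row 169. I'll check this against the model.

```bash
python3 - <<'E'
from plant import *
from h import *
s=snapshot("wrist"); f=240/np.tan(np.radians(s["fov_y"]/2)); M=np.array(s["world_to_cam"])
for n,u,v,z in [("rearL",279,197,.037),("rearR",354,197,.037),("baseL",255,160,.01),("baseR",380,160,.01),("holeL",289,208,.037),("holeR",344,207,.037),("boss",316,262,.045)]:
    a=np.array([u-s["cx"],v-s["cy"]]); r=np.hypot(*a); th=r/f
    d=np.array([a[0]/r*np.sin(th),-a[1]/r*np.sin(th),-np.cos(th)]); R=M[:3,:3]; c=-R.T@M[:3,3]; d=R.T@d
    p=c+d*(z-c[2])/d[2]; print(n,(np.array([jx,jy])@(p-J0)*1000).round(1))
E
```

```text
rearL [-90.9 -32.3]
rearR [-91.6  26.8]
baseL [-119.2  -55.5]
baseR [-120.5   51.3]
holeL [-82.2 -24.4]
holeR [-83.4  19.1]
boss [-40.2  -2.6]
```

>>> arm_command --commands '[40,0,-1,0.6,0,40,1,0,0,0,30,1,0,0,0,14,0,0,0,0,0,0,0,0,0]'

```text
clock: 5.88
tool_pos: [0.5648, -0.1266, 0.0439]
orientation: [-67.5, 89.4, 133.1]
force: [-0.9, -0.3, 0.1]
opening: 0.0006
```

```bash
python3 - <<'E'
from plant import *
from h import *
rep(get_obs(),-66,-1,37)
E
```

```text
t 5.88 jig pos [-67.7   1.1  43.9] F jig [-0.   0.9  0.1] open 0.001
axes in jig
 [[ 0.01  -1.    -0.014]
 [ 0.004 -0.014  1.   ]
 [-1.    -0.01   0.004]] 
turn err -0.8 shift tool [ 6.9 -1.6 -2.1] J6 14.7
```

>>> arm_command --commands '[4,0,-2,0.8,0,4,0,0,0,0,4,0,0,0,0]'

```text
clock: 6.25
tool_pos: [0.5687, -0.126, 0.035]
orientation: [-92.8, 89.5, 107.0]
force: [-3.1, 0.0, 7.4]
opening: 0.0004
```

>>> arm_command --commands '[6,0,0,0,0,6,0,0,0,0]'

```text
clock: 6.5
tool_pos: [0.569, -0.1262, 0.0267]
orientation: [-100.5, 89.6, 99.5]
force: [-19.4, 10.0, 60.7]
opening: 0.0006
```

>>> arm_command --commands '[3.5,-5,0,0,0,3.5,-5,0,0,0,3.5,-5,0,0,0]'

```text
clock: 6.88
tool_pos: [0.5705, -0.1177, 0.0271]
orientation: [152.8, 89.3, -6.9]
force: [-2.6, -11.4, 19.0]
opening: 0.0006
```

```bash
python3 - <<'E'
from plant import *
from h import *
rep(get_obs(),0,-1,27)
E
```

```text
t 6.88 jig pos [-61.2  -7.3  27.1] F jig [-9.8  6.3 19. ] open 0.001
axes in jig
 [[-0.006 -1.    -0.01 ]
 [-0.012 -0.01   1.   ]
 [-1.     0.006 -0.012]] 
turn err -0.6 shift tool [ -0.3 -61.3   5.7] J6 12.4
```

>>> arm_command --commands '[4.5,-6,3,0.6,0,4.5,-6,3,0,0,4.5,-6,3,0,0]'

```text
clock: 7.25
tool_pos: [0.5681, -0.1107, 0.0272]
orientation: [143.1, 87.8, -16.7]
force: [-1.2, -15.0, 26.9]
opening: 0.0001
```

```bash
python3 - <<'E'
from plant import *
from h import *
rep(get_obs(),0,-1,27)
import cv2
s=snapshot("side"); cv2.imwrite("pics/s1.png",cv2.resize(s["frame"][190:300,290:430],None,fx=5,fy=5,interpolation=cv2.INTER_CUBIC))
E
```

```text
t 7.25 jig pos [-53.8  -7.4  27.2] F jig [-13.7   6.2  26.9] open 0.0
axes in jig
 [[-0.023 -1.    -0.008]
 [-0.031 -0.007  0.999]
 [-0.999  0.023 -0.031]] 
turn err -0.4 shift tool [ -1.3 -53.9   6. ] J6 10.0
```

View pics/s1.png

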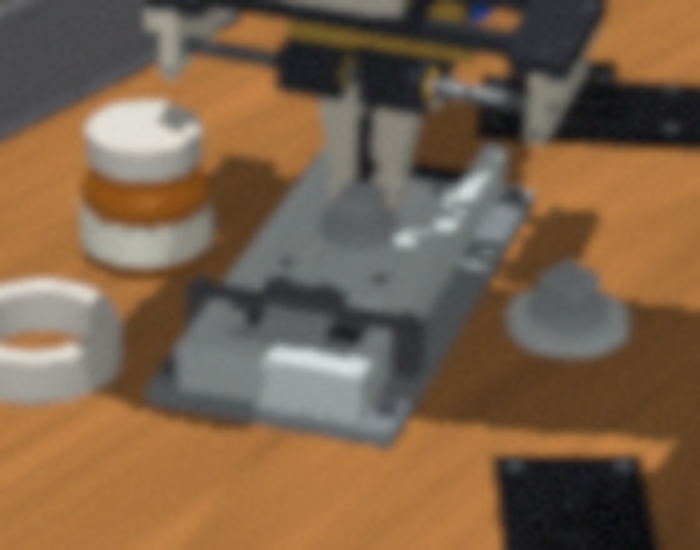

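>>> arm_command --commands '[5,-11,4,0.4,0,5,-11,4,0,0]'

```text
clock: 7.55
tool_pos: [0.5633, -0.0974, 0.0272]
orientation: [143.1, 86.6, -16.8]
force: [-1.6, -18.6, 33.9]
opening: 0.0004
```

```bash
python3 - <<'E'
from plant import *
from h import *
rep(get_obs(),0,-1,27)
E
```

```text
t 7.55 jig pos [-39.7  -7.4  27.2] F jig [-17.    7.8  33.9] open 0.0
axes in jig
 [[-0.036 -0.999 -0.007]
 [-0.048 -0.006  0.999]
 [-0.998  0.036 -0.048]] 
turn err -0.4 shift tool [ -1.5 -39.7   6.1] J6 7.1
```

>>> arm_command --commands '[5,-11,4,0,0,5,-11,4,0,0,5,-11,4,0,0]'

```text
clock: 7.92
tool_pos: [0.5561, -0.0773, 0.0273]
orientation: [143.1, 84.8, -16.3]
force: [-1.3, -20.8, 39.5]
opening: 0.0007
```

```bash
python3 - <<'E'
from plant import *
from h import *
rep(get_obs(),0,-1,27)
E
```

```text
t 7.92 jig pos [-18.3  -7.4  27.3] F jig [-19.2   8.2  39.5] open 0.001
axes in jig
 [[-0.053 -0.998 -0.017]
 [-0.073 -0.014  0.997]
 [-0.996  0.054 -0.072]] 
turn err -1.0 shift tool [ -1.1 -18.4   6. ] J6 2.8
```

>>> arm_command --commands '[5,-9,4,0.5,0,5,-9,4,0.5,0]'

```text
clock: 8.18
tool_pos: [0.5525, -0.0675, 0.0274]
orientation: [144.3, 83.7, -15.8]
force: [-2.3, -23.8, 41.3]
opening: 0.0005
```

```bash
python3 - <<'E'
from plant import *
from h import *
rep(get_obs(),0,-1,27)
import cv2
s=snapshot("side"); cv2.imwrite("pics/s2.png",cv2.resize(s["frame"][190:300,290:430],None,fx=5,fy=5,interpolation=cv2.INTER_CUBIC))
E
```

```text
t 8.18 jig pos [-7.9 -7.3 27.4] F jig [-21.6  10.2  41.3] open 0.001
axes in jig
 [[-0.064 -0.998 -0.006]
 [-0.089 -0.001  0.996]
 [-0.994  0.064 -0.089]] 
turn err -0.4 shift tool [-0.7 -7.9  6.3] J6 -0.9
```

View pics/s2.png

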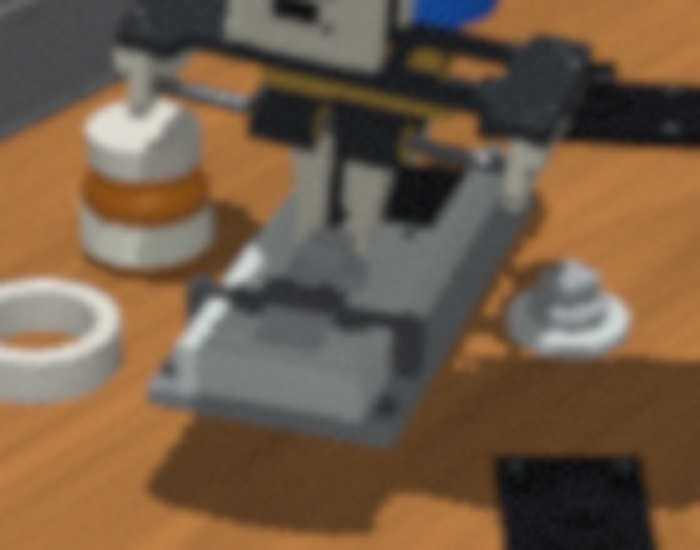

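The plate is under the bridge and the boss is just short of it. I'll keep pushing to the stop.

>>> arm_command --commands '[4.5,-9,4,0.4,0,4.5,-9,4,0,0]'

```text
clock: 8.48
tool_pos: [0.5494, -0.0584, 0.0277]
orientation: [144.5, 82.6, -15.7]
force: [13.8, -57.1, 28.0]
opening: 0.0005
```

>>> arm_command --commands '[4.5,-9,4,0,0,4.5,-9,4,0,0]'

```text
clock: 8.72
tool_pos: [0.5489, -0.0573, 0.0281]
orientation: [141.3, 81.4, -18.6]
force: [33.4, -88.8, 20.0]
opening: 0.0005
```

```bash
python3 - <<'E'
from plant import *
from h import *
rep(get_obs(),0,-1,27)
E
```

```text
t 8.72 jig pos [ 3.  -7.3 28.1] F jig [-94.8  -1.4  20. ] open 0.0
axes in jig
 [[-0.093 -0.996 -0.011]
 [-0.117 -0.     0.993]
 [-0.989  0.093 -0.116]] 
turn err -0.6 shift tool [0.6 2.8 6.5] J6 -7.9
```

>>> arm_command --commands '[0,0,0,0,0,-6,1,-0.7,0,0,-20,4,-2,0,0,-30,5,-4,0,0,-40,6,-5,0,0]'

```text
clock: 9.35
tool_pos: [0.5508, -0.0669, 0.1294]
orientation: [140.8, 81.4, -19.2]
force: [0.7, 0.3, -0.3]
opening: 0.0002
```

>>> arm_command --commands '[-40,30,-5,0,0,-20,40,0,0,0,0,50,0,0,0,0,50,0,0,0,0,0,0,0,0]'

```text
clock: 9.98
tool_pos: [0.6087, -0.2202, 0.2141]
orientation: [143.2, 81.0, -16.3]
force: [-0.2, 0.8, 0.2]
opening: 0.0002
```

```bash
python3 - <<'E'
from plant import *
from h import *
rep(get_obs(),0,-1,27)
import cv2
s=snapshot("top"); cv2.imwrite("pics/t2.png",cv2.resize(s["frame"][185:290,298:438],None,fx=5.7,fy=5.7,interpolation=cv2.INTER_CUBIC))
s=snapshot("side"); cv2.imwrite("pics/s3.png",cv2.resize(s["frame"][190:300,290:430],None,fx=5,fy=5,interpolation=cv2.INTER_CUBIC))
E
```

```text
t 9.97 jig pos [-170.6   -8.6  214.1] F jig [ 0.8 -0.   0.2] open 0.0
axes in jig
 [[-0.093 -0.996 -0.02 ]
 [-0.127 -0.008  0.992]
 [-0.988  0.094 -0.126]] 
turn err -1.1 shift tool [ 168.  -187.6   27.7] J6 20.3
```

View pics/t2.png

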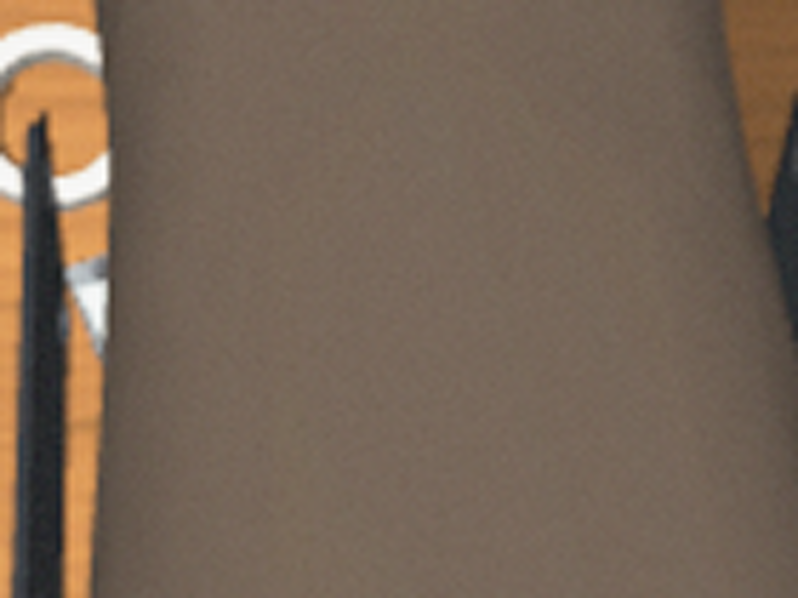

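View pics/s3.png

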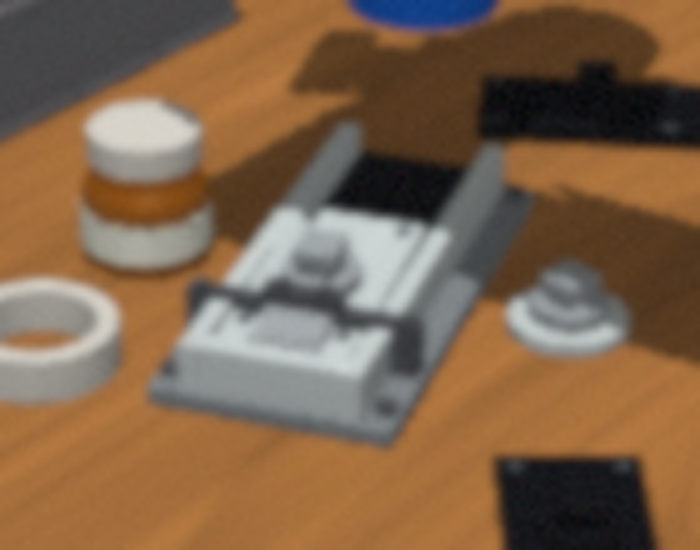

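The side view shows the plate under the bridge, with the boss close behind it and the plate rear raised slightly. The arm hides the jig from the top camera, so I'll move it aside, away from the bottle.

>>> arm_command --commands '[-25,0,45,0,0,-15,0,45,0,0,0,30,40,0,0,0,40,20,0,0,0,40,0,0,0]'

```text
clock: 10.7
tool_pos: [0.4974, -0.366, 0.2457]
orientation: [143.8, 81.0, -14.8]
force: [0.2, -0.8, 0.4]
opening: 0.0004
```

>>> arm_command --commands '[0,20,30,0,0,0,40,20,0,0,0,40,20,0,0,0,40,20,0,0,0,0,0,0,0]'

```text
clock: 11.32
tool_pos: [0.4671, -0.5274, 0.2465]
orientation: [144.8, 81.1, -13.2]
force: [0.7, 1.0, -0.1]
opening: 0.0006
```

```bash
python3 - <<'E'
from plant import *
from h import *
rep(get_obs(),0,-1,27)
import cv2
s=snapshot("top"); cv2.imwrite("pics/t3.png",cv2.resize(s["frame"][185:290,298:438],None,fx=5.7,fy=5.7,interpolation=cv2.INTER_CUBIC))
cv2.imwrite("pics/t3f.png",s["frame"])
E
```

```text
t 11.32 jig pos [-411.9  228.4  246.5] F jig [ 0.7 -1.  -0.1] open 0.001
axes in jig
 [[-0.084 -0.995 -0.043]
 [-0.13  -0.032  0.991]
 [-0.988  0.089 -0.127]] 
turn err -2.5 shift tool [ 211.9 -422.2 -217.4] J6 57.7
```

View pics/t3.png

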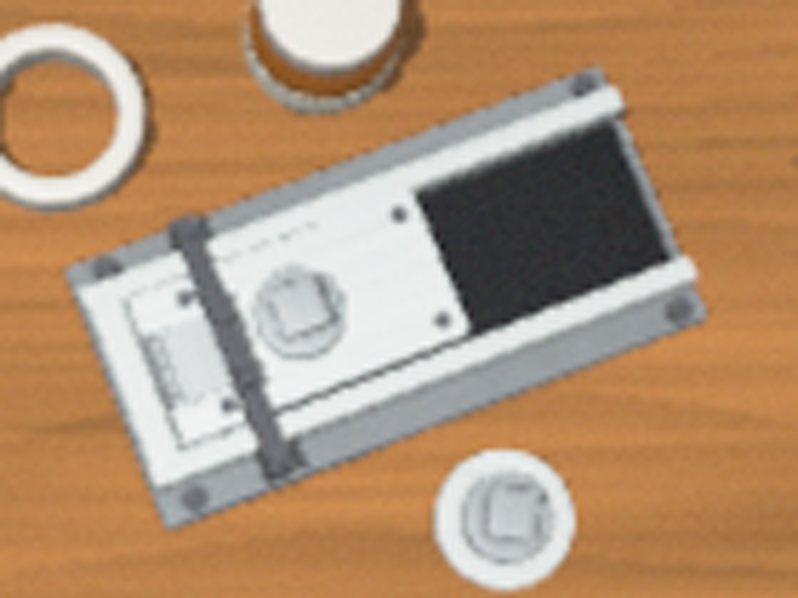

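```bash
python3 - <<'E'
from plant import *
from h import *
s=snapshot("top")
for n,u,v,z in [("boss",300,312,.038),("rearL",415,190,.031),("rearR",470,332,.031),("boss start",458,254,.045),("stopA",130,300,.032),("stopB",185,450,.032)]:
    p=ray(s,298+(u+.5)/5.7-.5,185+(v+.5)/5.7-.5,z); print(n,(np.array([jx,jy])@(p-J0)*1000).round(1))
close_job()
E
```

```text
boss [29.2 -1.7]
rearL [-30.7 -31. ]
rearR [-29.3  27.9]
boss start [-33.9   0.1]
stopA [ 87.1 -30.2]
stopB [88.5 30.8]
the job is handed in; nothing more can be done
```

The plate looks home: pressed to the bottom of the bed, slid under the bridge and leaf spring, and pushed against the end stop. I then moved the arm clear and handed the job in at about 11 s. `close_job()` gives no verdict.

**Press and slide:** The first press reached 61 N with the fingertips at 26.7 mm, where the plate top should be when the bed bottoms. During the slide I held 19 to 41 N down, with the tips at about 27 mm. I have no direct reading of the bed joint, so whether the two on-the-way steps were met is inferred from these numbers.

**At the stop:** The forward force rose sharply, to 95 N along the slide, still under the 120 N limit. In those last two pushes the downward force fell to 28 and then 20 N. I then lifted straight off.

**Final top view:**

| Check | Reading | Target |
|---|---|---|
| Plate origin along the slide (jig x), from the rear edge | +30 mm | 24 to 31 mm |
| Same, from the boss | +31 mm | 24 to 31 mm |
| Sideways offset (jig y) | about -1.6 mm | within 4 mm |

- **Position:** Both slide readings sit near the upper limit. Camera error is about 2 mm, and the stop contact fits with home at +28 mm.
- **Bystanders:** The jar, tape and spare appear unmoved. I did not check the others again at the end.

**What was off:**
- The fingers drifted to about 7 mm off the centre line.
- The tool gradually tilted to about 8.5 degrees under load, and I left that tilt in.
- The top and wrist cameras disagreed by about 2 mm.

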